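# Unlock and open the sea-fastened vial tray

### The arm

A 7-joint arm with a two-finger parallel gripper is mounted at the origin on the work surface. World frame = base frame: x ahead of the robot, y to its left, z up, the work surface at z = 0. Lengths are in m, angles in rad, forces in N, time in s.
With the tool pointing down it reaches from about 0.35 to 0.9 m from the base axis. Payload 7.2 kg.
Tool frame: the origin (TCP) lies where the fingers leave the gripper's body, on its centre line; the fingertips stand 73 mm ahead of it and the grasp point (between the pads) lies 54 mm ahead of it; z points along the fingers, y is the direction in which the jaws open and shut (so a half turn about z gives the same grasp; the last joint's range is limited). The gripper opens to 85 mm and grips with 20 to 120 N. Pads are 22 mm wide; open, the fingers measure 114 mm over their backs; the gripper's body (76 mm by 85 mm) begins 54 mm behind the grasp point. The pads swing forward as they close: fully open they stand 13 mm farther back than shut.
Start: joints at [-1.205, 0.411, -0.013, 1.596, 0.006, 1.134, -0.082], TCP at [0.263, 0.567, 0.304] pointing down, gripper open.
Joint ranges: [-2.95, 2.95], [-0.29, 1.99], [-1.47, 1.44], [0.14, 2.54], [-1.03, 4.17], [0.13, 1.85], [-2.86, 2.86]. Speed limits (rad/s): [2.39, 2.39, 3.01, 3.01, 3.14, 3.14, 3.14].

### API

Orientations are given as a unit quaternion [w, x, y, z].
In Python, from station import ctrl, snapshot, get_calibration, outline_of, mark_of gives the robot as it stands.
- The arm moves only by the shell command python3 -m creep 'ROWS' [FORCE]. ROWS is JSON, a list of rows, each a list of 3 entries, a list of its own where there are three numbers: the finger opening in mm, from 0 to 85.4, then the shift along the tool's x, y, z in mm, then the turn about the tool's z in rad. A call has 1 to 20 rows; each row is the pose to reach, as a shift and turn from the pose measured when the call began, along the tool's axes at that moment; what a row does not reach only later rows make up. A row lasts 1/10 s, in which the tool goes at most 50 mm and 8.59 degrees, less where a joint would pass 70% of its speed; a pose out of reach is approached as far as the arm can. A call with a gripper value outside its range is refused whole. The fingers move at their own pace and stop on an object; FORCE is the grip in N (left out, the last holds). Time passes only in rows, so rows that repeat a pose let the fingers close. It gives the time, the measured TCP pose, the force and the opening at its end, in the units of the state.
- ctrl.get_obs(): the state, without advancing time (a new reading comes with each control period).
- snapshot(name): name is "side" or "top"; returns the picture (400x640x3 uint8, red, green, blue); there is no depth.
- get_calibration(name): a dict with "vfov" (degrees; the focal length in pixels is half the picture's height over the tangent of half this angle, whatever the lens; pixels are square), "cx", "cy" (the principal point, pixels), "k1" (the pictures are not rectified: a ray, as slopes to the right and down, at radius r is drawn at 1 + k1 r^2 times it, then the intrinsics apply), "origin" and "rotation" of the camera in the world. Camera axes: x right, y up, looking along -z (the intrinsics and any distortion apply to the point x, -y, -z); pixel columns grow to the right and rows downward; lengths in m; the calibration is good to about 2 mm. A picture is of the moment at which its call begins. get_calibration takes no time and is no camera call.
- ctrl.job_done(): hands the job in, once; it reports no verdict.
Trained networks look in the newest picture that a camera, given by its name, has taken for a name from the list of things; names that differ only in an ending like _2 or _b are one class to them, and where a whole thing is asked for, a point or a joint stands for the part that bears it (a point fixed in the world has none). Each returns a list of dicts, best first, with "p" (0 to 1); they miss things now and then, are a little off and sometimes report something else, mostly with a low value. They report only what shows in the picture. A call takes as long as a camera call.
- outline_of(query, camera): "pixels" (400x640 bool, what is visible of it).
- mark_of(query, camera): "position" ([x, y, z] in m, in world coordinates, good to about 4 mm: a listed point, or the origin of a listed thing).
The state is a dict: "time_s": time; "qpos": joint angles; "joint_vel": joint speeds; "joint_efforts": joint torques, N m; "ee_pos": TCP position; "eef_rot": TCP orientation; "contact_force": force on the tool from outside, world axes, zero at the start; "moment": the same for the moment, N m; "finger_gap": finger opening in m.
Only numpy, scipy, OpenCV 4.12 (cv2) and the standard library are available. Lean on these libraries where they do the work, as an engineer would, in place of code of your own. Each camera call takes 0.05 s, during which the arm holds its last target. There are 200 camera calls.

### The job

Open the vial tray that is locked for sea: with a fingertip on the rim, roll the black knurled locking ring anticlockwise (seen from above) exactly two full turns, so that its white index mark comes back to where it began, and only then push the flat aluminium cover aside, away from the robot, until it is fully open. Leave every bottle and other thing where it is, not lifted or shoved.

Things in the scene. Friction and masses are not known exactly. Their poses are not given: they have to be found in the camera images.
- ring (a joint): turning angle of the knurled locking ring, rad: 0 = tight (hard stop; always starts here); grows anticlockwise seen from above (loosening), 6.283 per turn, three turns at most. About 1.5 N along the rim turns it, so the friction of a fingertip pressed sideways on the rim is enough; it stays where it is left and does not rise.
- ring_center (a point): point on the upright axis of the black solid locking ring, half-way up its knurled rim, 120 mm above the bench. The ring is 92 mm across over its 36 upright ridges (2 mm proud), 32 mm tall (104 to 136 mm above the bench), on a stud at one end of the tray. z is up; x points to the index mark and turns with the ring (any start direction).
- ring_mark (a point): outer end of the ring's index mark: a raised white bar on the ring's flat top, 24 mm long, 8 mm wide, 3 mm high, from 17 to 41 mm off the axis. In the middle of the top the steel stud end, 18 mm across, rises 8 mm above the ring.
- cover (a joint): swing angle of the tray's flat aluminium cover about the same stud, rad: 0 = closed over the tray, 1.571 = fully open (hard stop, a quarter turn); grows clockwise seen from above, away from the robot. Stiff: 2 to 3 N pushed 150 mm from the stud; stays where it is left.
- cover_push (a point): point on the outside of the cover's upturned robot-side edge, 150 mm along the cover from the stud axis and 60 mm square off its centre line, 98 mm above the bench. Moves with the cover. y: along the cover away from the stud; x: across the cover towards its other edge, the way to push it open. Edge 18 mm tall (88 to 106 mm above the bench), 3 mm thick.
- cover_end (a point): middle of the cover's far end, outside of its upturned edge, 98 mm above the bench and 220 mm from the stud axis. The cover is 120 mm wide from 70 to 220 mm from the stud; nearer the stud it is a flat neck 50 mm wide, top 93 mm above the bench. Things under and close beside the cover are at most 80 mm tall.
- tray: white-painted fixed vial tray screwed to the bench; origin on the bench at the stud axis, its y runs along the tray away from the stud. Base plate 150 x 310 mm, 8 mm thick; tray walls up to 53 mm above the bench, from 75 to 235 mm from the stud.
- vial_a: small amber glass bottle in the tray, 32 mm across, about 62 mm tall; origin at the centre of its underside. Not part of the work.
- vial_b: small white jar in the tray, 36 mm across, about 58 mm tall; origin at the centre of its underside. Not part of the work.
- vial_c: small amber glass bottle in the tray, 32 mm across, about 62 mm tall; origin at the centre of its underside. Not part of the work.
- jar: white plastic jar beside the tray, 54 mm across, about 65 mm tall; origin at the centre of its underside. Not part of the work.
- orange_vial: orange pill vial near the locking ring, 34 mm across, about 60 mm tall; origin at the centre of its underside. Not part of the work.
- brown_bottle: amber bottle, 66 mm across, 170 mm tall; origin at the centre of its underside. Not part of the work.
- mortar: white ceramic mortar bowl, 100 mm across, 60 mm tall; origin at the centre of its underside. Not part of the work.
- spatula: steel spatula lying on the bench, 160 mm long; handle towards its -x; origin at the centre of its underside. Not part of the work.

How it is judged:
By the outcome, as a careful person would: the job done as asked, in the order asked, and still so for the second after the job is handed in, with the robot touching nothing.
It also fails if it takes over 64 s, if anything falls off the work surface, if the arm or the gripper's body presses on something with over 40 N, if the wrist force passes 120 N, or if a joint passes its speed limit or range.

## Working session

There is one attempt and no reset: what is moved stays moved. The work goes in short steps, Python scripts to look and compute and a shell command to move; the robot and the scene stay as the last step left them, time stands still between calls to the robot, and variables do not carry over. Pictures are saved under pics/ and viewed, about 8 in all and at most 12, crops included, and the job is handed in when it is done.

```bash
mkdir -p pics; ls; cat > h.py <<'E'
import numpy as np, cv2
from station import ctrl, snapshot, get_calibration, outline_of, mark_of
from scipy.spatial.transform import Rotation as R
def rot(q): return R.from_quat([q[1],q[2],q[3],q[0]]).as_matrix()
def proj(c,P):
    k=get_calibration(c); p=(np.atleast_2d(P)-k['origin'])@np.array(k['rotation'])
    s=np.c_[p[:,0]/-p[:,2], p[:,1]/p[:,2]]; s*=1+k['k1']*(s**2).sum(1,keepdims=True)
    f=200/np.tan(np.radians(k['vfov'])/2); return s*f+[k['cx'],k['cy']]
def ray(c,uv,z):
    from scipy.optimize import fsolve
    return fsolve(lambda xy:proj(c,[xy[0],xy[1],z])[0]-uv,[.5,0.])
def save(c,n):
    im=snapshot(c); cv2.imwrite(f'pics/{n}.png',im[...,::-1]); return im
E
python3 - <<'E'
from h import *
for c in ['side','top']:
    save(c,c+'0'); k=get_calibration(c); print(c,k['vfov'],np.round(k['origin'],3))
    for n in ['ring_center','ring_mark','cover_push','cover_end','tray','jar','orange_vial','brown_bottle','mortar','spatula','vial_a']:
        print(n,[(round(d['p'],2),np.round(d['position'],3).tolist()) for d in mark_of(n,c)[:3]])
o=ctrl.get_obs(); print({k:np.round(v,3).tolist() for k,v in o.items()}); print(rot(o['eef_rot']).round(2))
a=cv2.imread('pics/side0.png');b=cv2.imread('pics/top0.png')
cv2.imwrite('pics/both0.png',cv2.resize(np.vstack([a,b]),None,fx=.75,fy=.75))
E
```

```text
pics
side 44.52731431722559 [ 0.045 -0.573  1.01 ]
ring_center [(0.69, [0.485, -0.11, 0.122])]
ring_mark [(0.56, [0.44, -0.108, 0.134])]
cover_push [(0.77, [0.453, 0.053, 0.1])]
cover_end [(0.83, [0.527, 0.112, 0.1]), (0.47, [0.462, -0.429, -0.002])]
tray [(0.96, [0.479, -0.111, 0.001]), (0.19, [0.462, -0.428, 0.001])]
jar [(0.82, [0.633, -0.047, 0.004])]
orange_vial [(0.53, [0.592, -0.192, 0.003])]
brown_bottle [(0.91, [0.67, 0.368, -0.0])]
mortar [(0.97, [0.421, 0.336, 0.001]), (0.57, [0.481, -0.113, -0.001]), (0.28, [0.633, -0.047, 0.0])]
spatula [(0.9, [0.463, -0.426, -0.001])]
vial_a [(0.49, [0.476, 0.01, 0.012]), (0.46, [0.492, 0.091, 0.006])]
top 52.076960455103965 [ 0.366 -0.     1.212]
ring_center [(0.89, [0.485, -0.111, 0.118])]
ring_mark [(0.75, [0.441, -0.108, 0.138]), (0.2, [0.585, -0.191, -0.0])]
cover_push [(0.79, [0.452, 0.048, 0.1])]
cover_end [(0.59, [0.526, 0.107, 0.098])]
tray [(0.7, [0.482, -0.11, 0.001])]
jar [(0.75, [0.63, -0.048, -0.001])]
orange_vial [(0.5, [0.588, -0.194, 0.0])]
brown_bottle [(0.89, [0.667, 0.368, 0.0])]
mortar [(0.78, [0.42, 0.334, -0.0])]
spatula [(0.74, [0.461, -0.428, -0.003])]
vial_a []
{'time_s': 1.2, 'qpos': [-1.205, 0.411, -0.013, 1.596, 0.006, 1.134, -0.082], 'joint_vel': [-0.001, 0.001, -0.001, -0.002, 0.0, 0.002, 0.0], 'joint_efforts': [0.001, -60.042, 0.681, -29.974, 0.014, 0.002, -0.0], 'ee_pos': [0.263, 0.567, 0.304], 'eef_rot': [-0.0, 0.215, 0.977, 0.0], 'contact_force': [0.853, -1.18, 1.394], 'moment': [0.064, 0.019, -0.012], 'finger_gap': 0.086}
[[-0.91  0.42 -0.  ]
 [ 0.42  0.91  0.  ]
 [ 0.    0.   -1.  ]]
```

View pics/both0.png

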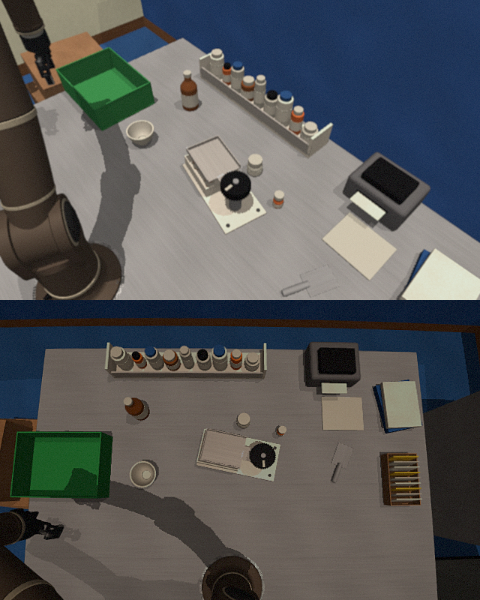

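The side view (upper) and top view (lower) show the ring at about (262,455) in the composite, with its white mark pointing at the robot. The cover runs left from the ring. Both cameras agree on the ring at (0.485, -0.110), and the given sizes match. I'll go above the robot side of the rim with the fingers shut.

```bash
python3 -m creep '[[0,[-418,-553,0],-0.433],[0,[-418,-553,0],-0.433],[0,[-418,-553,0],-0.433],[0,[-418,-553,0],-0.433],[0,[-418,-553,0],-0.433],[0,[-418,-553,0],-0.433],[0,[-418,-553,0],-0.433],[0,[-418,-553,0],-0.433],[0,[-418,-553,0],-0.433],[0,[-418,-553,0],-0.433],[0,[-418,-553,0],-0.433],[0,[-418,-553,0],-0.433],[0,[-418,-553,0],-0.433],[0,[-418,-553,0],-0.433],[0,[-418,-553,0],-0.433],[0,[-418,-553,0],-0.433],[0,[-418,-553,0],-0.433],[0,[-418,-553,0],-0.433]]' 60
```

```text
time_s: 3.0
ee_pos: [0.4095, -0.1091, 0.3038]
eef_rot: [-0.0, -0.001, 1.0, 0.0]
contact_force: [0.3, 0.5, -0.3]
finger_gap: -0.0
```

```bash
python3 -m creep '[[0,[0,0,40],0],[0,[0,0,80],0],[0,[0,0,117],0],[0,[0,0,117],0],[0,[0,0,117],0]]' && python3 - <<'E'
from h import *
t=save('top','t1'); s=save('side','s1')
def crop(im,c,P,h=60):
    u,v=proj(c,P)[0].astype(int); return cv2.resize(im[v-h:v+h,u-h:u+h,::-1],(400,400))
cv2.imwrite('pics/c1.png',np.hstack([crop(t,'top',[.47,-.08,.12]),crop(s,'side',[.47,-.08,.12])]))
t0=cv2.imread('pics/top0.png')[...,::-1]; print(proj('top',[[.485,-.11,.136],[.441,-.108,.139]]))
E
```

```text
time_s: 3.5
ee_pos: [0.4095, -0.1087, 0.1872]
eef_rot: [-0.001, -0.001, 1.0, 0.0]
contact_force: [-0.0, 0.4, -0.1]
finger_gap: 0.0002Traceback (most recent call last):
  File "<stdin>", line 5, in <module>
  File "<stdin>", line 4, in crop
  File "h.py", line 6, in proj
    k=get_calibration(c); p=(np.atleast_2d(P)-k['origin'])@np.array(k['rotation'])
                            ~~~~~~~~~~~~~~~~~~~~~~~~~~~~~~^~~~~~~~~~~~~~~~~~~~~~~~
ValueError: matmul: Input operand 1 has a mismatch in its core dimension 0, with gufunc signature (n?,k),(k,m?)->(n?,m?) (size 4 is different from 3)
```

```bash
sed -i "s/np.array(k\['rotation'\])/rot(k['rotation'])/" h.py
cat >> h.py <<'E'
C=[.485,-.110]
def mark(im,c,z=.139,C=C):
    th=np.radians(np.arange(0,360,1.)); r=np.arange(.022,.040,.002)
    T,Rr=np.meshgrid(th,r); P=np.c_[(C[0]+Rr*np.cos(T)).ravel(),(C[1]+Rr*np.sin(T)).ravel(),np.full(T.size,z)]
    uv=proj(c,P).astype(np.float32); g=cv2.cvtColor(np.ascontiguousarray(im),cv2.COLOR_RGB2GRAY)
    b=cv2.remap(g,uv[:,0].reshape(T.shape),uv[:,1].reshape(T.shape),cv2.INTER_LINEAR).astype(float).mean(0)
    k=int(b.argmax()); d=np.arange(-25,26); w=b[(k+d)%360]; w=np.clip(w-(b.max()+np.median(b))/2,0,None)
    return round(float((k+(w*d).sum()/w.sum())%360),1), round(b.max()), round(np.median(b))
def crop(im,c,P,h=60):
    u,v=proj(c,P)[0].astype(int); return cv2.resize(im[v-h:v+h,u-h:u+h,::-1],(400,400))
E
python3 - <<'E'
from h import *
t=cv2.imread('pics/t1.png')[...,::-1];s=cv2.imread('pics/s1.png')[...,::-1]
for c in ['top','side']: print(c,mark(cv2.imread(f'pics/{c}0.png')[...,::-1],c),mark(t if c=='top' else s,c),proj(c,[[.485,-.11,.136]]))
cv2.imwrite('pics/c1.png',np.hstack([crop(t,'top',[.47,-.08,.12]),crop(s,'side',[.47,-.08,.12])]))
E
```

```text
top (178.6, 150, 17) (234.6, 44, 25) [[351.09551054 206.17012003]]
side (179.9, 189, 24) (180.6, 116, 21) [[315.99236852 241.9674042 ]]
```

View pics/c1.png

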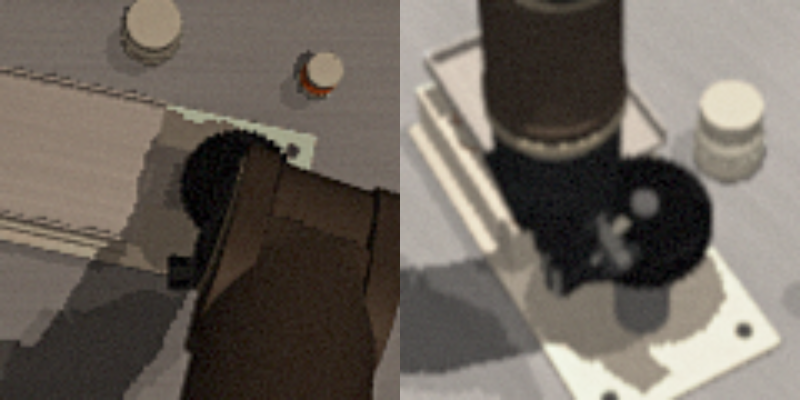

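The side view (right) shows the mark uncovered and the shut fingertips just robot-side of the rim. The top view is blocked by the arm. Next I feel for contact.

```bash
python3 -m creep '[[0,[-8,0,0],0],[0,[-16,0,0],0],[0,[-16,0,0],0]]'; python3 -m creep '[[0,[-2,0,0],0],[0,[-2,0,0],0]]';python3 -m creep '[[0,[-2,0,0],0],[0,[-2,0,0],0]]'
```

```text
time_s: 3.9
ee_pos: [0.4253, -0.109, 0.189]
eef_rot: [-0.001, -0.001, 1.0, 0.001]
contact_force: [-9.2, -1.1, 7.1]
finger_gap: -0.0001
time_s: 4.1
ee_pos: [0.4256, -0.1091, 0.1891]
eef_rot: [-0.003, -0.001, 1.0, 0.001]
contact_force: [-9.1, 0.1, 3.7]
finger_gap: -0.0
time_s: 4.3
ee_pos: [0.4259, -0.1092, 0.1892]
eef_rot: [-0.006, -0.001, 1.0, 0.002]
contact_force: [-9.2, -0.5, 3.3]
finger_gap: -0.0002
```

```bash
python3 -m creep '[[0,[-2.6,-8,2],0],[0,[-2.6,-15,2],0],[0,[-4.7,-28,2],0],[0,[-11,-40,2],0]]'; cat > m.py <<'E'
from h import *
import sys
for c in sys.argv[1:]:
    im=snapshot(c); print(c,mark(im,c))
o=ctrl.get_obs(); print((np.array(o['ee_pos'])*1e3-[485,-110,0]).round(1),o['contact_force'])
E
python3 m.py side
```

```text
time_s: 4.7
ee_pos: [0.4377, -0.1496, 0.1878]
eef_rot: [-0.005, -0.001, 1.0, 0.002]
contact_force: [-0.2, 0.1, 0.4]
finger_gap: -0.0002
side (45.0, 102, 25)
[-45.8 -41.5 188.1] [ 2.16588878 -1.95266504  1.24264545]
```

```bash
python3 - <<'E'
from h import *
s=save('side','s2'); cv2.imwrite('pics/c2.png',crop(s,'side',[.47,-.11,.13],45))
E
```

```text
(no output)
```

View pics/c2.png

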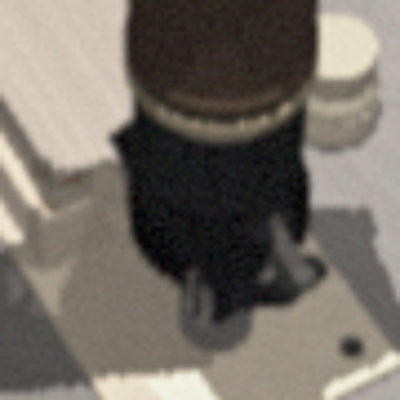

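The gripper hides the ring from the side camera here, at the low-y side. I'll stroke the half from far side via the cover side to robot side instead, where that camera sees the mark.

```bash
python3 -m creep '[[0,[5,-5,-40],0],[0,[-38,14,-45],0],[0,[-80,30,-45],0],[0,[-114,41,-45],0],[0,[-114,41,-45],0]]'; python3 m.py side top; python3 -m creep '[[0,[0,0,24],0],[0,[0,0,46],0],[0,[0,0,46],0],[0,[4,0,46],0],[0,[8,0,46],0]]';python3 -m creep '[[0,[3,0,0],0],[0,[3,0,0],0]]'; python3 m.py side
```

```text
time_s: 5.3
ee_pos: [0.5575, -0.1059, 0.2324]
eef_rot: [-0.002, -0.003, 1.0, 0.001]
contact_force: [-0.4, 0.2, 0.2]
finger_gap: 0.0002
side (201.9, 212, 25)
top (262.7, 46, 42)
[ 68.4   1.2 232. ] [-0.97520775 -0.41739866 -0.47605222]
time_s: 5.9
ee_pos: [0.5449, -0.1093, 0.1873]
eef_rot: [-0.004, -0.0, 1.0, 0.001]
contact_force: [-0.0, 0.7, 0.7]
finger_gap: -0.0001
time_s: 6.1
ee_pos: [0.5416, -0.1095, 0.1884]
eef_rot: [-0.003, 0.0, 1.0, 0.001]
contact_force: [0.3, -0.9, 0.1]
finger_gap: 0.0001
side (202.0, 217, 26)
[ 56.9   0.6 188.2] [ 0.19567605  0.64349378 -0.41293587]
```

```bash
python3 -m creep '[[0,[2,0,0],0],[0,[2,0,0],0]]';python3 -m creep '[[0,[2,0,0],0],[0,[2,0,0],0]]'
```

```text
time_s: 6.35
ee_pos: [0.5398, -0.1094, 0.1885]
eef_rot: [-0.003, -0.0, 1.0, 0.001]
contact_force: [-1.0, 0.6, -0.3]
finger_gap: -0.0001
time_s: 6.55
ee_pos: [0.5387, -0.1093, 0.1887]
eef_rot: [-0.002, -0.0, 1.0, 0.001]
contact_force: [5.0, -0.1, -1.4]
finger_gap: -0.0
```

```bash
sed -i 's/C=\[.485,-.110\]/C=[.482,-.110]/' h.py; sed -i 's/485,-110/482,-110/' m.py; python3 -m creep '[[0,[2.7,6.3,1],0],[0,[4.8,19.6,1],0],[0,[10.9,31.6,1],0],[0,[20.4,41.1,1],0]]';python3 m.py side
```

```text
time_s: 6.95
ee_pos: [0.5206, -0.0664, 0.1886]
eef_rot: [0.001, -0.001, 1.0, 0.001]
contact_force: [10.7, 5.6, -2.2]
finger_gap: -0.0001
side (263.0, 219, 25)
[ 36.9  45.5 188.4] [6.50651011 7.54989735 2.36834095]
```

```bash
python3 -m creep '[[0,[12.6,3,0],0],[0,[26,5,0],0],[0,[37,5,0],0],[0,[48,5,0],0],[0,[61,3,0],0]]';python3 m.py side;
```

```text
time_s: 7.5
ee_pos: [0.4568, -0.0548, 0.1883]
eef_rot: [-0.002, -0.005, 1.0, 0.006]
contact_force: [-3.4, 15.2, 6.2]
finger_gap: -0.0002
side (356.1, 217, 25)
[-28.2  53.4 188. ] [-11.30079869  18.03240453  13.01732628]
```

```bash
python3 -m creep '[[0,[8.8,-10,1],0],[0,[17.6,-20.4,1],0],[0,[23.8,-32.4,1],0],[0,[25.8,-46,1],0],[0,[25.8,-59,1],0]]';python3 m.py side
```

```text
time_s: 8.05
ee_pos: [0.4257, -0.1162, 0.1859]
eef_rot: [-0.006, -0.004, 1.0, 0.006]
contact_force: [-4.7, 2.4, 3.1]
finger_gap: 0.0
side (219.0, 84, 22)
[-56.1  -8.4 186. ] [-6.03588509 -1.34267398 -1.0303571 ]
```

```bash
python3 -m creep '[[0,[6,0,-20],0],[0,[0,0,-45],0],[0,[-45,0,-45],0],[0,[-90,0,-45],0],[0,[-122,2,-45],0],[0,[-122,2,-45],0]]'; python3 m.py side; python3 -m creep '[[0,[0,0,24],0],[0,[0,0,44],0],[0,[6,0,44],0],[0,[6,0,44],0]]';python3 m.py
```

```text
time_s: 8.7
ee_pos: [0.5517, -0.1156, 0.2292]
eef_rot: [-0.005, -0.004, 1.0, 0.005]
contact_force: [-0.3, -0.9, -0.5]
finger_gap: -0.0002
side (81.7, 162, 25)
[ 67.2  -6.3 228.9] [-0.78455699  0.09758703 -0.92129682]
time_s: 9.15
ee_pos: [0.5409, -0.1166, 0.1852]
eef_rot: [-0.007, -0.002, 1.0, 0.005]
contact_force: [0.5, 0.6, 1.1]
finger_gap: -0.0004
[ 58.9  -6.6 185.2] [0.47750393 0.57474404 1.06384632]
```

```bash
python3 -m creep '[[0,[5,1.6,0],0],[0,[5,14,0],0],[0,[7,27,0],0],[0,[13,39,0],0],[0,[22.6,49,0],0],[0,[34.6,55,0],0],[0,[48,57,0],0],[0,[59,57,0],0]]'; python3 m.py side
```

```text
time_s: 9.95
ee_pos: [0.4836, -0.0513, 0.1883]
eef_rot: [-0.004, -0.006, 1.0, 0.01]
contact_force: [4.0, 31.3, 1.3]
finger_gap: -0.0002
side (196.1, 222, 25)
[ -0.9  58.8 188.1] [-0.91842158 30.5542852   6.55186637]
```

```bash
python3 -m creep '[[0,[10,-4,0],0],[0,[23,-7,0],0],[0,[36,-14,0],0],[0,[45,-26,0],0],[0,[51,-38,0],0],[0,[53,-51,0],0],[0,[53,-65,0],0]]';python3 m.py; python3 -m creep '[[0,[6,0,-20],0],[0,[0,0,-45],0],[0,[-45,0,-45],0],[0,[-90,0,-45],0],[0,[-122,2,-45],0],[0,[-122,2,-45],0]]'; python3 m.py side
```

```text
time_s: 10.7
ee_pos: [0.4265, -0.1178, 0.1875]
eef_rot: [-0.008, -0.005, 1.0, 0.011]
contact_force: [-2.8, 1.3, 2.5]
finger_gap: 0.0002
[-55.5  -7.8 187.5] [-2.81971465  1.25979376  2.45131972]
time_s: 11.3
ee_pos: [0.5527, -0.1161, 0.2308]
eef_rot: [-0.006, -0.006, 1.0, 0.01]
contact_force: [0.2, 0.4, -0.8]
finger_gap: -0.0001
side (320.7, 211, 24)
[ 68.2  -6.7 230.5] [-0.44069985 -0.76856477 -0.50908683]
```

```bash
python3 -m creep '[[0,[0,0,24],0],[0,[0,0,44],0],[0,[8,0,44],0],[0,[8,0,44],0]]' >/dev/null;python3 m.py; python3 -m creep '[[0,[5,1.6,0],0],[0,[5,14,0],0],[0,[7,27,0],0],[0,[13,39,0],0],[0,[22.6,49,0],0],[0,[34.6,57,0],0],[0,[48,60,0],0],[0,[59,60,0],0]]'; python3 m.py side
```

```text
[ 58.1  -7.1 187.2] [ 1.32296174 -0.2614838   0.52226014]
time_s: 12.55
ee_pos: [0.4815, -0.0517, 0.191]
eef_rot: [-0.006, -0.007, 1.0, 0.014]
contact_force: [2.9, 22.6, 1.3]
finger_gap: 0.0003
side (86.1, 117, 25)
[ -2.7  58.3 190.8] [-1.67325979 22.17721159  5.73979325]
```

```bash
python3 -m creep '[[0,[8,-4,2],0],[0,[21,-7,3],0],[0,[34,-14,3],0],[0,[43,-26,3],0],[0,[49,-36,3],0]]';python3 m.py side
```

```text
time_s: 13.1
ee_pos: [0.43, -0.0892, 0.1884]
eef_rot: [-0.007, -0.007, 1.0, 0.015]
contact_force: [0.8, 2.6, 1.6]
finger_gap: 0.0002
side (165.2, 70, 23)
[-52.7  19.  188.2] [-2.29707974  0.17378181  3.4515795 ]
```

```bash
python3 -m creep '[[0,[12,4,0],0],[0,[15,10,-30],0],[0,[15,60,-60],0],[0,[15,100,-60],0],[0,[15,100,-60],0]]';python3 m.py side; python3 - <<'E'
from h import *
print(mark(cv2.imread('pics/side0.png')[...,::-1],'side'))
s=save('side','s3'); cv2.imwrite('pics/c3.png',np.hstack([crop(s,'side',[.48,-.11,.13],45),crop(cv2.imread('pics/side0.png')[...,::-1],'side',[.48,-.11,.13],45)]))
E
```

```text
time_s: 13.65
ee_pos: [0.4142, 0.012, 0.2522]
eef_rot: [-0.006, -0.009, 1.0, 0.015]
contact_force: [-0.3, -0.0, 0.2]
finger_gap: -0.0002
side (165.3, 216, 26)
[-68.1 119.4 251.6] [ 0.01051445 -0.65774618 -0.7514886 ]
(180.0, 197, 23)
```

View pics/c3.png

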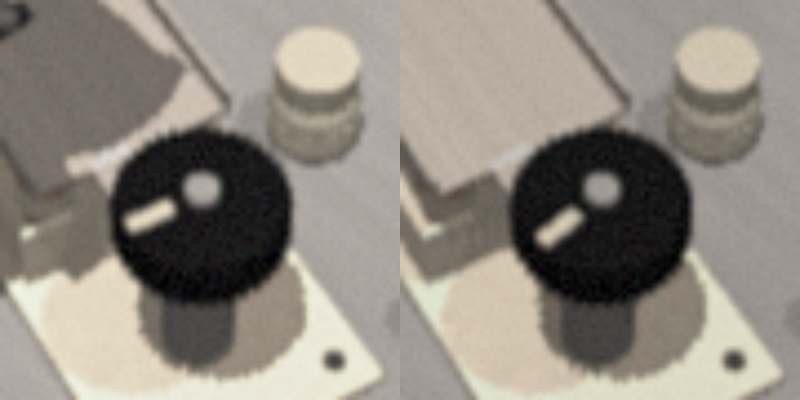

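The ring (left) sits about 15° short of its start direction (right). One short tangential stroke on the robot side will finish it.

```bash
python3 -m creep '[[0,[0,-50,0],0],[0,[0,-95,10],0],[0,[0,-113,35],0],[0,[0,-113,63],0],[0,[0,-113,63],0],[0,[-7,-113,63],0],[0,[-7,-113,63],0]]'; python3 m.py; python3 -m creep '[[0,[-7,0,0],0],[0,[-7,0,0],0]]'; python3 m.py
```

```text
time_s: 14.45
ee_pos: [0.4228, -0.1035, 0.1861]
eef_rot: [-0.006, -0.007, 1.0, 0.014]
contact_force: [-0.1, 0.9, -0.3]
finger_gap: 0.0003
[-59.2   6.5 186.1] [-0.1481046   0.90250386 -0.27549597]
time_s: 14.65
ee_pos: [0.4265, -0.1028, 0.1858]
eef_rot: [-0.01, -0.007, 1.0, 0.015]
contact_force: [-13.6, 0.9, 5.7]
finger_gap: -0.0001
[-55.5   7.2 185.8] [-13.5980466    0.8903684    5.74630867]
```

```bash
python3 -m creep '[[0,[-3,-4,0],0],[0,[-3,-8,0],0],[0,[-3,-11.5,0],0],[0,[-3,-11.5,0],0]]'; python3 m.py; python3 -m creep '[[0,[12,0,0],0],[0,[20,10,-30],0],[0,[20,60,-60],0],[0,[20,110,-60],0],[0,[20,110,-60],0]]';python3 m.py side side
```

```text
time_s: 15.05
ee_pos: [0.4269, -0.114, 0.1856]
eef_rot: [-0.013, -0.007, 1.0, 0.016]
contact_force: [-12.3, -0.2, 7.3]
finger_gap: -0.0002
[-55.1  -4.  185.6] [-12.33523107  -0.16459717   7.28583781]
time_s: 15.55
ee_pos: [0.4075, -0.0013, 0.2515]
eef_rot: [-0.011, -0.011, 1.0, 0.017]
contact_force: [-0.2, -0.6, -1.2]
finger_gap: 0.0
side (176.9, 218, 26)
side (176.9, 219, 26)
[-74.8 105.4 250.4] [-1.11027485 -0.16638971  0.5934275 ]
```

```bash
python3 -m creep '[[0,[0,-50,0],0],[0,[0,-90,10],0],[0,[0,-103,35],0],[0,[0,-103,63],0],[0,[0,-103,63],0],[0,[-14,-103,63],0],[0,[-14,-103,63],0]]'; python3 m.py; python3 -m creep '[[0,[-7,0,0],0],[0,[-7,0,0],0],[0,[-7,-2.5,0],0],[0,[-7,-4.5,0],0],[0,[-7,-4.5,0],0]]'; python3 m.py;  python3 -m creep '[[0,[12,0,0],0],[0,[20,10,-30],0],[0,[20,60,-60],0],[0,[20,110,-60],0],[0,[20,110,-60],0]]';python3 m.py side side
```

```text
time_s: 16.35
ee_pos: [0.4243, -0.1055, 0.1851]
eef_rot: [-0.01, -0.01, 1.0, 0.016]
contact_force: [0.4, -0.3, 0.3]
finger_gap: 0.0001
[-57.7   4.5 185.1] [ 0.37979911 -0.2617189   0.29953439]
time_s: 16.85
ee_pos: [0.4271, -0.1095, 0.1845]
eef_rot: [-0.015, -0.01, 1.0, 0.017]
contact_force: [-16.9, -0.4, 7.7]
finger_gap: -0.0002
[-54.9   0.5 184.5] [-16.92153288  -0.44355582   7.74895093]
time_s: 17.35
ee_pos: [0.4076, 0.0029, 0.2509]
eef_rot: [-0.013, -0.013, 1.0, 0.019]
contact_force: [-0.5, 0.7, -0.4]
finger_gap: -0.0
side (181.1, 219, 26)
side (181.1, 218, 26)
[-74.8 109.6 249.8] [ 0.36440131  0.03768899 -0.78421193]
```

Ring tally: 180→202→263→356→442→556→681→806→885→897→901°. That is 721° in all, so two turns to within about 1°. Now the cover: I go to the outside of its edge and descend.

```bash
python3 -m creep '[[0,[-10,40,0],0],[0,[-17,55,0],0],[0,[-17,55,40],0],[0,[-17,55,86],0],[0,[-17,55,86],0],[0,[-17,55,86],0]]'; cat > cov.py <<'E'
from h import *
o=ctrl.get_obs(); M=rot(o['eef_rot']); p=np.array(o['ee_pos']); print(p.round(4),o['contact_force'])
for th in range(0,100,6):
    a=np.radians(78.5-th); u=np.array([np.cos(a),np.sin(a),0]); n=np.array([u[1],-u[0],0])
    h=11*abs(n[0])+9*abs(n[1]); P=np.r_[C,.163]+(150*u-(60+h-1)*n)/1e3
    print(th,((P-p)@M*1e3).round(0),end='; ')
E
python3 cov.py; python3 - <<'E'
from h import *
s=save('side','s4');t=save('top','t4'); print(mark(s,'side'))
cv2.imwrite('pics/c4.png',np.hstack([crop(t,'top',[.5,-.02,.1],75),crop(s,'side',[.47,.0,.1],75)]))
E
```

```text
time_s: 18.05
ee_pos: [0.4204, 0.0565, 0.1656]
eef_rot: [-0.015, -0.011, 1.0, 0.017]
contact_force: [0.3, 0.0, 0.8]
finger_gap: -0.0001
[0.4204 0.0565 0.1656] [0.27587727 0.03850241 0.8437358 ]
0 [-21.  -6.   2.]; 6 [-38.  -3.   1.]; 12 [-55.  -1.   1.]; 18 [-72.  -2.   0.]; 24 [-89.  -4.  -0.]; 30 [-106.   -8.   -1.]; 36 [-123.  -14.   -2.]; 42 [-138.  -22.   -2.]; 48 [-153.  -32.   -3.]; 54 [-167.  -43.   -4.]; 60 [-180.  -56.   -5.]; 66 [-191.  -70.   -6.]; 72 [-201.  -85.   -6.]; 78 [-209. -102.   -7.]; 84 [-215. -117.   -8.]; 90 [-220. -133.   -9.]; 96 [-223. -149.   -9.]; (181.1, 216, 26)
```

View pics/c4.png

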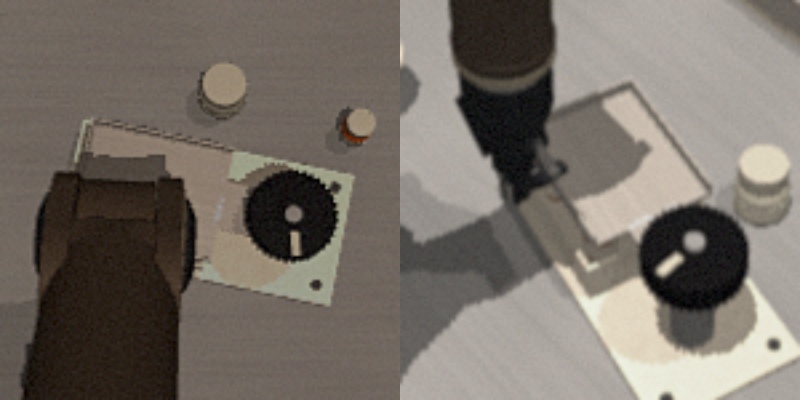

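Both views show the cover still closed, the fingertips just outside its robot-side edge, and the mark back at its start. Now I push along the arc.

```bash
python3 -m creep '[[0,[-10,-6,2],0],[0,[-21,-6,2],0],[0,[-30,-4,2],0],[0,[-38,-3,1],0],[0,[-47,-2,1],0],[0,[-55,-1,1],0],[0,[-72,-2,0],0],[0,[-89,-4,0],0],[0,[-106,-8,-1],0],[0,[-123,-14,-2],0]]'; python3 cov.py; python3 - <<'E'
from h import *
for c in ['cover_push','cover_end']:
  for d in mark_of(c,'side' if snapshot('side') is not None else '')[:1]:
    q=np.array(d['position'])-[*C,0]; print(c,d['p'],q.round(3),np.degrees(np.arctan2(q[1],q[0])))
print(mark(snapshot('side'),'side'))
E
```

```text
time_s: 19.15
ee_pos: [0.5455, 0.0468, 0.1652]
eef_rot: [-0.014, -0.012, 1.0, 0.018]
contact_force: [-2.3, 1.2, 0.7]
finger_gap: 0.0
[0.5455 0.0468 0.1652] [-2.27693878  1.16673639  0.67301625]
0 [104.   7.   5.]; 6 [87. 10.  5.]; 12 [70. 11.  4.]; 18 [53. 11.  4.]; 24 [36.  9.  3.]; 30 [19.  4.  3.]; 36 [ 2. -2.  2.]; 42 [-14.  -9.   1.]; 48 [-29. -19.   1.]; 54 [-43. -30.  -0.]; 60 [-55. -43.  -1.]; 66 [-66. -57.  -2.]; 72 [-76. -73.  -3.]; 78 [-84. -89.  -3.]; 84 [ -90. -105.   -4.]; 90 [ -95. -120.   -5.]; 96 [ -98. -137.   -5.]; cover_push 0.77 [0.069 0.145 0.099] 64.54889304965542
cover_end 0.95 [0.164 0.145 0.102] 41.476839274297134
(181.1, 211, 24)
```

Cover at 41.5° bearing (37° open, as planned), and the ring mark hasn't moved. Pushing the rest to the stop.

```bash
python3 -m creep '[[0,[-14,-9,1],0],[0,[-29,-19,1],0],[0,[-43,-30,0],0],[0,[-55,-43,-1],0],[0,[-66,-57,-2],0],[0,[-76,-73,-2],0],[0,[-84,-89,-3],0],[0,[-88,-97,-3],0],[0,[-90,-105,-4],0],[0,[-93,-113,-4],0],[0,[-95,-120,-4],0],[0,[-95,-120,-4],0]]'; cat > c.py <<'E'
from h import *
snapshot('side')
for c in ['cover_push','cover_end']:
  for d in mark_of(c,'side')[:1]:
    q=np.array(d['position'])-[*C,0]; print(c,d['p'],q.round(3),np.degrees(np.arctan2(q[1],q[0])))
E
python3 c.py; python3 cov.py|tail -1
```

```text
time_s: 20.6
ee_pos: [0.6418, -0.0682, 0.1624]
eef_rot: [-0.014, -0.013, 1.0, 0.021]
contact_force: [-3.5, 10.4, 3.0]
finger_gap: -0.0
cover_push 0.78 [0.158 0.029 0.098] 10.521284137479563
cover_end 0.93 [ 0.213 -0.04   0.1  ] -10.621277099623704
0 [197. 124.  10.]; 6 [180. 127.  10.]; 12 [163. 129.   9.]; 18 [146. 128.   9.]; 24 [129. 126.   8.]; 30 [112. 122.   8.]; 36 [ 96. 116.   7.]; 42 [ 80. 108.   6.]; 48 [65. 98.  5.]; 54 [51. 87.  4.]; 60 [38. 74.  4.]; 66 [27. 60.  3.]; 72 [17. 44.  2.]; 78 [10. 28.  1.]; 84 [ 4. 13.  0.]; 90 [-1. -3. -1.]; 96 [ -4. -19.  -2.];
```

```bash
python3 -m creep '[[0,[-1,-3,0],0],[0,[-1,-6,0],0],[0,[-1,-6,0],0]]'; python3 -m creep '[[0,[0,12,0],0],[0,[0,30,0],0],[0,[0,30,-50],0],[0,[40,60,-90],0],[0,[90,100,-90],0],[0,[140,150,-90],0],[0,[160,200,-90],0],[0,[160,250,-90],0],[0,[160,250,-90],0],[0,[160,250,-90],0]]'; python3 c.py; python3 - <<'E'
from h import *
t=save('top','t5');s=save('side','s5'); print(mark(t,'top'),mark(s,'side'),mark(cv2.imread('pics/top0.png')[...,::-1],'top'))
for n in ['jar','orange_vial','brown_bottle','mortar','spatula','vial_a','vial_b']: print(n,[(round(d['p'],2),np.round(d['position'],3).tolist()) for d in mark_of(n,'side')[:2]])
cv2.imwrite('pics/c5.png',np.hstack([crop(t,'top',[.5,-.02,.1],90),crop(s,'side',[.5,-.0,.1],90)]))
E
```

```text
time_s: 21.05
ee_pos: [0.6425, -0.0689, 0.1622]
eef_rot: [-0.015, -0.015, 0.999, 0.024]
contact_force: [-4.2, 13.7, 4.2]
finger_gap: -0.0001
time_s: 22.05
ee_pos: [0.4761, 0.1787, 0.2694]
eef_rot: [-0.015, -0.019, 0.999, 0.025]
contact_force: [1.4, 0.2, 0.3]
finger_gap: 0.0
cover_push 0.88 [0.159 0.026 0.103] 9.427257475859196
cover_end 0.62 [ 0.214 -0.039  0.1  ] -10.373286077284893
(180.0, 164, 20) (181.1, 205, 24) (178.8, 149, 17)
jar [(0.52, [0.633, -0.043, -0.001])]
orange_vial [(0.8, [0.593, -0.193, 0.002]), (0.54, [0.493, 0.094, 0.009])]
brown_bottle [(0.68, [0.666, 0.369, -0.003])]
mortar [(0.56, [0.425, 0.334, 0.001])]
spatula [(0.74, [0.464, -0.428, 0.003])]
vial_a [(0.64, [0.475, 0.012, 0.015]), (0.6, [0.543, 0.033, 0.013])]
vial_b [(0.64, [0.475, 0.012, 0.015]), (0.6, [0.543, 0.033, 0.013])]
```

View pics/c5.png

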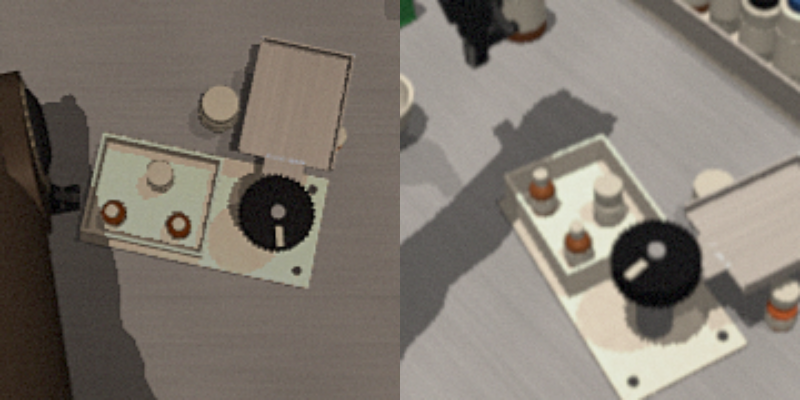

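```bash
python3 -c "
from station import ctrl; print(ctrl.job_done())"
```

```text
the job is handed in; nothing more can be done
None
```

The ring is loosened two turns, the cover is fully open, and the job is handed in. It took about 22 s of robot time, and no verdict is reported.

- **Ring:** I rolled it anticlockwise with the shut fingertips pressed on the rim, in several strokes. My running tally from the pictures came to about 721°. At the end both cameras put the index mark about 1.1–1.2° past where it began, so it is not perfectly exact.
- **Cover:** I pushed it only after the ring was done. A last 6 mm push moved the tool about 1 mm while the force rose from about 11 to 14 N, so it was at its stop. The network's two cover points gave about 89° and 90°, within its roughly 4 mm accuracy. The ring mark did not move while the cover was pushed.
- **Other things:** The jar, orange vial, brown bottle, mortar and spatula read within about 5 mm of where they began, which is about the network's own error. The last picture shows all three vials standing in the tray. The network marked only the amber two; its best match for the white jar in the tray (vial_b) was the same two spots, so I checked that jar by eye only.
- **Forces:** The highest wrist force I read was about 32 N, during the second ring stroke. I read it only at the end of each call, so brief peaks could have been higher. The gripper was clear of everything at hand-in.

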